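# Level the clay printer's bed

### The arm

A 6-joint arm with a two-finger parallel gripper is mounted at the origin on the work surface. World frame = base frame: x ahead of the robot, y to its left, z up, the work surface at z = 0. Lengths are in m, angles in rad, forces in N, time in s.
With the tool pointing down it reaches from about 0.275 to 0.875 m from the base axis. Payload 12.5 kg.
Tool frame: the origin (TCP) lies on the centre line of the jaws, within the pads' length; the fingertips stand 17 mm ahead of it and the grasp point (between the pads) lies 2 mm behind it; z points along the fingers, x is the direction in which the jaws open and shut, and the axes are right-handed (so a half turn about z gives the same grasp; the last joint's range is limited). The gripper opens to 85 mm and grips with 20 to 120 N. Pads are 22 mm wide; open, the fingers measure 114 mm over their backs; the gripper's body (76 mm by 85 mm) begins 54 mm behind the grasp point. The pads swing forward as they close: fully open they stand 13 mm farther back than shut.
Start: joints at [-1.355, 0.351, 1.652, -0, 1.139, -0.085], TCP at [0.163, -0.525, 0.248] pointing down, gripper open.
Joint ranges: [-2.75, 2.75], [-0.79, 2.1], [0.01, 2.65], [-1.57, 4.71], [0.07, 3.14], [-2.87, 2.87]. Speed limits (rad/s): [2.22, 2.22, 2.79, 3.14, 3.14, 3.14].

### API

Orientations are given as a unit quaternion [x, y, z, w].
In Python, from rig import observe, grab_frame, job_done gives the robot as it stands.
- The arm moves only by the shell command python3 -m pendant 'ROWS' [OPENING]. ROWS is JSON, a list of rows, each an object with "linear": the shift along the tool's x, y, z in mm, a list of three; "rot": the turn, a rotation vector about the tool's x, y, z in degrees, a list of three. In form: [{"linear": [dx, dy, dz], "rot": [wx, wy, wz]}, ...]. A call has 1 to 20 rows; each row shifts and turns the pose as measured when the row begins, along the tool's axes as they then stand; what a row does not reach is not made up. A row lasts 1/8 s, in which the tool goes at most 62.5 mm and 10.7 degrees, less where a joint would pass 70% of its speed; a pose out of reach is approached as far as the arm can. A call with a gripper value outside its range is refused whole. OPENING is the gripper's target within -1 to 1 (fully open at 1, half-way at 0, shut at -1), set as the call begins (- or left out, the last holds). The fingers move at their own pace and stop on an object; the grip force is fixed at half the most. Time passes only in rows, so rows that do not move let the fingers close. It gives the time, the measured TCP pose, the force and the opening at its end, in the units of the state.
- observe(): the state, without advancing time (a new reading comes with each control period).
- grab_frame(name): name is "scene" or "top" or "wrist"; returns a dict with "image" (400x640x3 uint8, red, green, blue), "depth" (400x640 float32, m along the optical axis (not along the pixel's ray), 0 where there is no reading), "fx", "fy", "cx", "cy" (pixels), "camera_from_world" (4x4, takes a point from world to camera coordinates). Camera axes: x right, y down, z forward; pixel columns grow to the right and rows downward; lengths in m; the calibration is good to about 2 mm. The wrist camera is an equidistant fisheye: a pixel r from the principal point sees the ray r / f radians off the axis. A picture is of the moment at which its call begins.
- job_done(): hands the job in, once; it reports no verdict.
The state is a dict: "time": time; "q": joint angles; "dq": joint speeds; "effort": joint torques, N m; "eef_pos": TCP position; "ee_rot": TCP orientation; "contact_force": force on the tool from outside, world axes, zero at the start; "torque": the same for the moment, N m; "finger_gap": finger opening in m.
Only numpy, scipy, OpenCV 4.12 (cv2) and the standard library are available. Lean on these libraries where they do the work, as an engineer would, in place of code of your own. Each camera call takes 0.05 s, during which the arm holds its last target.

### The job

The clay printer's bed has gone out of level: stand the spirit level flat on the bed, lengthwise, pointing from the black hand knob to the pivot at the far side. Then turn the knob of the levelling foot until the bubble sits between the two lines, and press the level down on the bed with a light, steady push on its solid body, never on the glass vial. Finish while still pressing, hand off the knob, so that I can read the bubble and lock the foot; leave the vase, the jar and the brush alone.

Things in the scene. Friction and masses are not known exactly. Their poses are not given: they have to be found in the camera images.
- bed: Printer bed: bare aluminium plate, 180 (x) by 160 (y) by 10 mm, on a heavy fixed white base; a tongue 50 mm wide runs 60 mm out of the middle of its near (-x) edge. Origin: centre of the plate's top face, about 51 mm above the bench. x points from knob to pivot, z up. It can only pitch, a little; at the start its knob end is always 0.8 to 2.4 mm too low.
- pivot (a point): The pivot of the bed: middle of a steel cross rod in two black bearing blocks under the far edge of the plate, 85 mm from the bed's origin along its +x, 36 mm above the bench. Bed and base do not move otherwise.
- foot: Levelling foot: upright screw through the bed's tongue, with a round ribbed black hand knob, 42 mm across, from 66 to 92 mm above the bench, a height it keeps (tongue top 14 mm lower). Origin: on its axis at bench height, 120 mm from the bed's origin along -x. Clockwise from above lifts the knob end, 0.8 mm a radian; 1 to 3 rad are needed. Stiff, about 0.1 N m; stays where it is left.
- level: Spirit level: grey bar 140 mm long (x), 24 wide (y), 40 tall (z), black end caps, 0.25 kg, upright on the bench left or right of the bed. Origin: centre of its underside. The lower 24 mm are solid; above that a window 52 mm long in the middle holds the vial, between two solid shoulders, each 44 mm long, with flat tops 40 mm above the underside.
- vial: The glass vial in the level's window, yellow-green, lying along the level: 14 mm thick, 52 mm long, its top 1 mm lower than the shoulders, open to the sides and above. Two black rings round it, 19 mm apart, are the lines. Origin: its centre, 32 mm above the level's underside.
- bubble (a joint): The pale bubble, 14 mm long, on top of the vial: its offset in m from the middle between the lines, positive towards the level's own +x end. It runs to the higher end, 1.5 mm per mrad of slope, stops at 15 mm and settles in about 1 s; with the level along the bed a radian of knob moves it 5.8 mm. Less than 2.5 mm off is between the lines.
- vase: Bystander: a printed, ribbed, unglazed vase, 76 mm across, 110 mm tall. Origin: centre of its underside.
- jar: Bystander: a white plastic jar with a lid, 72 mm across, 100 mm tall. Origin: centre of its underside.
- brush: Bystander: a brush with a wooden handle, 180 mm long, lying on the bench. Origin: under its middle.

How it is judged:
On the way, in this order (a step that is already met when the one before it is completed fails the run):
1. the level stands flat on the bed, let go, lengthwise from knob to pivot (contact force between level and bed above 1 N and contact force between the fingers and level below 0.2 N and angle between level's own z axis and vertical below 0.03 rad and angle between the x axis of level and the x axis of bed, either way round below 0.2 rad and x of level in the frame of bed between -0.04 and 0.04 m and y of level in the frame of bed between -0.07 and 0.07 m), for 0.2 s.
2. the knob is turned until the bubble sits between the lines (contact force between level and bed above 1 N and value of joint bubble between -0.0025 and 0.0025 m and angle between bed's own z axis and vertical below 0.0022 rad), for 0.5 s.
At the end, for the whole second after the job is handed in: Level flat on the bed (centre within 40 mm lengthwise, 70 mm sideways; within 0.2 rad of the knob-to-pivot line), bubble within 2.5 mm of the middle, bed within 2.2 mrad of level, fingers pressing the level (over 2 N; 4 to 35 N between level and bed), robot off the knob (contact force between the fingers and level above 2 N and contact force between level and bed between 4 and 35 N and value of joint bubble between -0.0025 and 0.0025 m and angle between bed's own z axis and vertical below 0.0022 rad and angle between level's own z axis and vertical below 0.02 rad and angle between the x axis of level and the x axis of bed, either way round below 0.2 rad and x of level in the frame of bed between -0.04 and 0.04 m and y of level in the frame of bed between -0.07 and 0.07 m and contact force between each of the arm, the fingers and foot below 0.2 N and linear speed of level below 0.02 m/s); the arm keeps its last pose, push and grip.
It fails at once if the glass vial is pressed (contact force between anything else and vial above 1 N).
It fails at once if the level is rammed onto the bed (contact force between level and bed above 60 N).
It fails at once if a bystander is moved (distance of any of vase, jar, brush from where it was at the start of the episode above 0.03 m).
It also fails if it takes over 72 s, if anything falls off the work surface, if the arm or the gripper's body presses on something with over 40 N, if the wrist force passes 120 N, or if a joint passes its speed limit or range.

## Working session

There is one attempt and no reset: what is moved stays moved. The work goes in short steps, Python scripts to look and compute and a shell command to move; the robot and the scene stay as the last step left them, time stands still between calls to the robot, and variables do not carry over. Pictures are saved under pics/ and viewed, and the job is handed in when it is done.

```bash
ls; mkdir -p pics; cat > h.py <<'E'
import numpy as np, cv2
from rig import observe, grab_frame, job_done
def save(f,n): cv2.imwrite('pics/'+n,cv2.cvtColor(f['image'],cv2.COLOR_RGB2BGR))
def world(f,u,v,d=None):
    d=f['depth'][v,u] if d is None else d
    p=np.array([(u-f['cx'])/f['fx']*d,(v-f['cy'])/f['fy']*d,d,1])
    return (np.linalg.inv(f['camera_from_world'])@p)[:3]
def cloud(f):
    v,u=np.indices(f['depth'].shape);d=f['depth']
    P=np.stack([(u-f['cx'])/f['fx']*d,(v-f['cy'])/f['fy']*d,d,np.ones_like(d)],-1)
    return (P@np.linalg.inv(f['camera_from_world']).T)[...,:3]
def onplane(f,u,v,z):
    T=np.linalg.inv(f['camera_from_world']);r=T[:3,:3]@np.array([(u-f['cx'])/f['fx'],(v-f['cy'])/f['fy'],1]);c=T[:3,3]
    return c+r*(z-c[2])/r[2]
E
python3 - <<'E'
from h import *
s=observe();print(s)
for n in('top','scene'):
    f=grab_frame(n);save(f,n+'0.png');print(n,f['fx'],np.linalg.inv(f['camera_from_world']).round(3).tolist())
    np.savez(n+'0.npz',**f)
E
```

```text
pics
{'time': 0.0, 'q': array([-1.35463473e+00,  3.51244758e-01,  1.65244661e+00, -1.09577278e-05,
        1.13909056e+00, -8.46067992e-02]), 'dq': array([ 0.00043232, -0.00065177,  0.00044785, -0.0012646 , -0.00065176,
       -0.00016194]), 'effort': array([-2.01185780e-03, -5.06099904e+01, -2.91408527e+01, -1.97108175e-04,
        4.52043416e-03, -1.45959362e-06]), 'eef_pos': array([ 0.16288955, -0.52499119,  0.24774518]), 'ee_rot': array([ 8.05064633e-01, -5.93186803e-01, -4.50479031e-04, -3.88183564e-04]), 'contact_force': array([ 0.02031324, -0.24543152,  0.63801895]), 'torque': array([-0.01518462,  0.03855299, -0.00144384]), 'finger_gap': 0.08509870565162202}
top 411.9962079540819 [[-0.029, -0.975, 0.221, 0.38], [-1.0, 0.027, -0.011, 0.005], [0.004, -0.221, -0.975, 1.024], [0.0, 0.0, 0.0, 1.0]]
scene 492.42176792390353 [[0.855, 0.413, -0.315, 0.927], [0.519, -0.7, 0.491, -0.532], [-0.018, -0.583, -0.812, 0.968], [0.0, 0.0, 0.0, 1.0]]
```

View pics/top0.png

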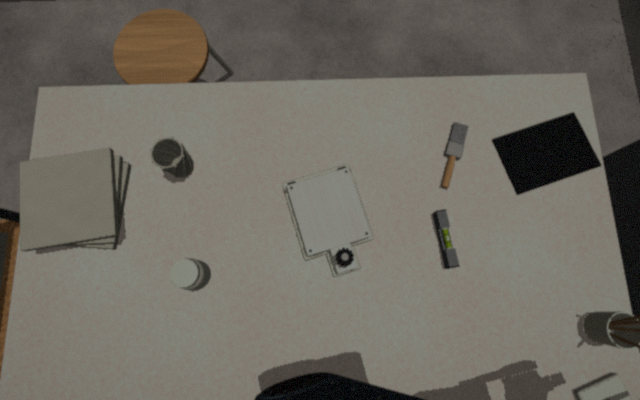

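View pics/scene0.png

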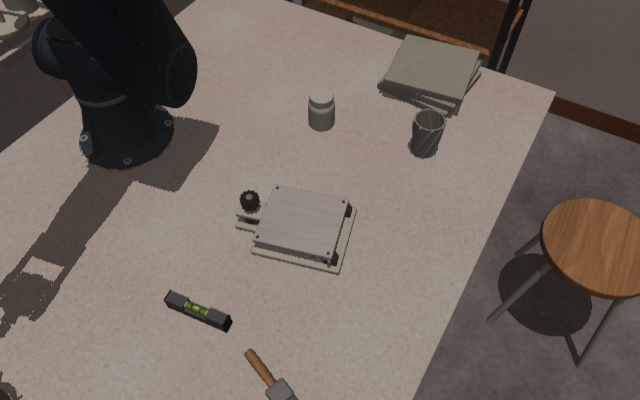

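The top view shows the bed at about (329,212), the knob at (344,257) and the level from (439,210) to (453,267). The brush is near (453,155), and the jar and vase are on the left, well away. Next I'll get metric poses.

```bash
python3 - <<'E'
from h import *
f=dict(np.load('top0.npz'));P=cloud(f);z=P[...,2];v,u=np.indices(z.shape)
def rect(m,n):
    p=P[m][:,:2].astype(np.float32);r=cv2.minAreaRect(p);print(n,m.sum(),np.array(r[0]).round(4),np.array(r[1]).round(4),r[2],'zmed',np.median(z[m]))
    b=cv2.boxPoints(r);print((b).round(3).tolist())
plate=(z>.044)&(z<.056)&(u>270)&(u<385)&(v>150)&(v<250)
rect(plate,'plate')
knob=(z>.075)&(z<.105)&(u>320)&(u<370)&(v>235)&(v<280);rect(knob,'knob')
# knob by dark circle
g=f['image'].max(-1); mk=((g<60)&(u>325)&(u<362)&(v>243)&(v<272)); print('knob px',u[mk].mean(),v[mk].mean(),onplane(f,u[mk].mean(),v[mk].mean(),.088))
lev=(z>.030)&(z<.055)&(u>425)&(u<470)&(v>200)&(v<275);rect(lev,'level')
yl=(f['image'][...,1].astype(int)-f['image'][...,2]>40)&(u>425)&(u<470)&(v>200)&(v<275);print('vial',yl.sum(),u[yl].mean(),v[yl].mean(),onplane(f,u[yl].mean(),v[yl].mean(),.035))
br=(z>.006)&(z<.04)&(u>435)&(u<475)&(v>115)&(v<195);rect(br,'brush')
print('bench',np.median(z[200:300,500:550]))
E
```

```text
plate 4838 [ 0.5654 -0.0257] [0.1961 0.1603] 15.290693283081055 zmed 0.04969528634403836
[[0.44999998807907104, 0.026000000536441803], [0.492000013589859, -0.1289999932050705], [0.6809999942779541, -0.07699999958276749], [0.6389999985694885, 0.07699999958276749]]
knob 253 [ 0.4581 -0.0559] [0.0385 0.0408] 88.1566390991211 zmed 0.09024003467906705
[[0.43700000643730164, -0.07400000095367432], [0.4779999852180481, -0.07599999755620956], [0.4790000021457672, -0.03700000047683716], [0.43799999356269836, -0.035999998450279236]]
knob px 343.60526315789474 257.37368421052633 [ 0.45501    -0.05378556  0.088     ]
level 536 [ 0.4992 -0.3081] [0.1402 0.0259] 7.607263088226318 zmed 0.03797667049404807
[[0.42800000309944153, -0.3050000071525574], [0.4309999942779541, -0.33000001311302185], [0.5699999928474426, -0.31200000643730164], [0.5669999718666077, -0.28600001335144043]]
vial 76 446.4736842105263 238.25 [ 0.49793744 -0.30706143  0.035     ]
brush 800 [ 0.7166 -0.3504] [0.0418 0.18  ] 70.49211120605469 zmed 0.01620986843708161
[[0.625, -0.3400000035762787], [0.7940000295639038, -0.4000000059604645], [0.8080000281333923, -0.3610000014305115], [0.6389999985694885, -0.3009999990463257]]
bench -0.0013120437671374496
```

```bash
python3 - <<'E'
from h import *
f=dict(np.load('top0.npz'));i=cv2.cvtColor(f['image'],cv2.COLOR_RGB2BGR)
a=cv2.resize(i[145:285,260:480],None,fx=3.6,fy=3.6,interpolation=cv2.INTER_CUBIC);cv2.imwrite('pics/topz.png',a)
f=dict(np.load('scene0.npz'));i=cv2.cvtColor(f['image'],cv2.COLOR_RGB2BGR)
a=cv2.resize(i[175:345,150:370],None,fx=3.5,fy=3.5,interpolation=cv2.INTER_CUBIC);cv2.imwrite('pics/scz.png',a)
E
```

```text
(no output)
```

View pics/topz.png

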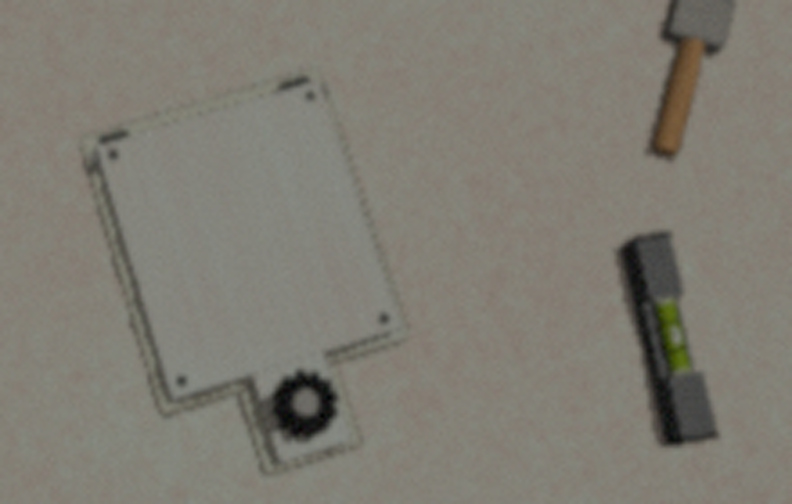

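View pics/scz.png

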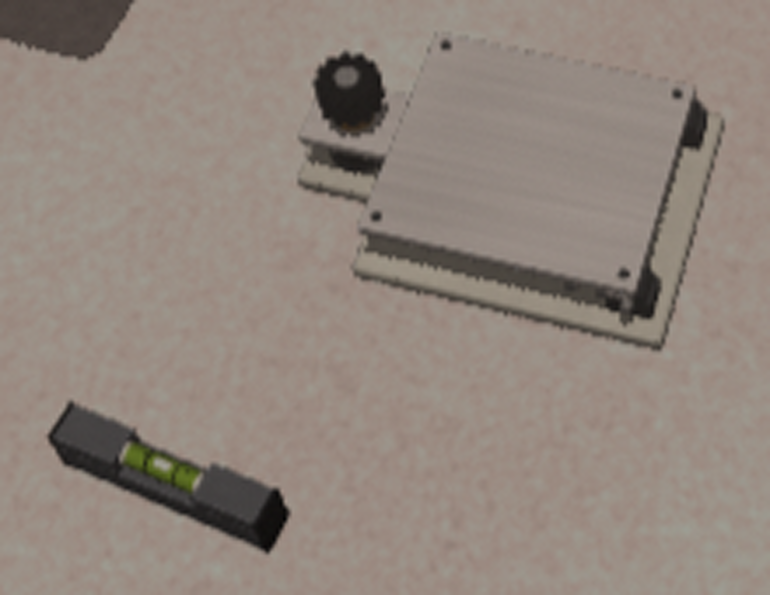

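```bash
cat >> h.py <<'E'
from scipy.spatial.transform import Rotation as R
BED=np.array([.572,-.024]);BY=15.3
def bedpt(x,y): c,s=np.cos(np.radians(BY)),np.sin(np.radians(BY)); return BED+[c*x-s*y,s*x+c*y]
def goto(xy,z,jaw=None):
    s=observe();M=R.from_quat(s['ee_rot']).as_matrix();j=np.degrees(np.arctan2(M[1,0],M[0,0]))
    if jaw is None: Rt=M
    else:
        a=np.radians(jaw);Rt=np.array([[np.cos(a),np.sin(a),0],[np.sin(a),-np.cos(a),0],[0,0,-1]])
    d=np.array([*xy,z])-s['eef_pos']
    print('t',round(s['time'],2),'pos',s['eef_pos'].round(4),'jaw',round(j,1),'q6',np.degrees(s['q'][5]).round(1),'F',s['contact_force'].round(1),'gap',round(s['finger_gap'],4))
    print('lin now',(M.T@d*1e3).round(1),'rot',np.degrees(R.from_matrix(M.T@Rt).as_rotvec()).round(2),'lin after rot',(Rt.T@d*1e3).round(1))
E
python3 -c "
from h import *
goto((.499,-.3075),.13,-82.4)"
```

```text
t 0.1 pos [ 0.1629 -0.525   0.2478] jaw -72.8 q6 -4.8 F [-0.2  0.2 -0.1] gap 0.0854
lin now [-108.1 -385.4  118. ] rot [-0.    0.06  9.64] lin after rot [-171.2 -361.9  117.8]
```

```bash
python3 -m pendant '[{"linear":[0,0,0],"rot":[0,0,9.6]},{"linear":[-17,-36,8],"rot":[0,0,0]},{"linear":[-17,-36,12],"rot":[0,0,0]},{"linear":[-17,-36,12],"rot":[0,0,0]},{"linear":[-17,-36,12],"rot":[0,0,0]},{"linear":[-17,-36,12],"rot":[0,0,0]},{"linear":[-17,-36,12],"rot":[0,0,0]},{"linear":[-17,-36,12],"rot":[0,0,0]},{"linear":[-17,-36,12],"rot":[0,0,0]},{"linear":[-17,-36,12],"rot":[0,0,0]},{"linear":[-17,-36,12],"rot":[0,0,0]},{"linear":[0,0,0],"rot":[0,0,0]}]' 1; python3 - <<'E'
from h import *
goto((.499,-.3075),.022,-82.4)
f=grab_frame('wrist');save(f,'w1.png');print(f['fx'],f['cx'],f['cy'])
E
```

```text
time: 1.6
eef_pos: [0.5074, -0.3024, 0.1249]
ee_rot: [0.75, -0.661, -0.003, -0.0]
contact_force: [-0.9, -0.0, -0.0]
finger_gap: 0.0853
t 1.6 pos [ 0.5074 -0.3024  0.1249] jaw -82.8 q6 47.4 F [-0.9 -0.  -0. ] gap 0.0853
lin now [  4.5   8.6 102.9] rot [ 0.19  0.29 -0.4 ] lin after rot [  4.    9.  102.9]
309.70691628693146 324.46049139990123 198.2322555034766
```

View pics/w1.png

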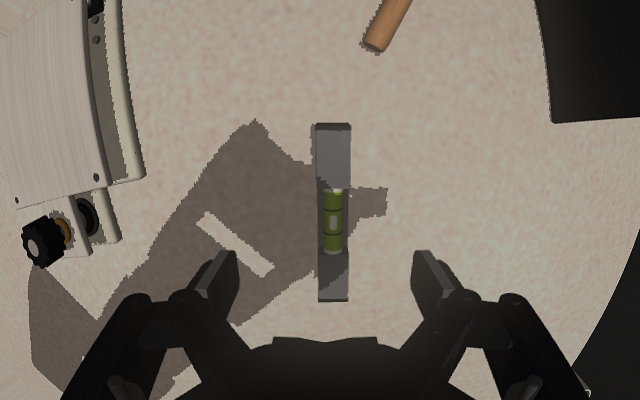

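The wrist view shows the level upright along u≈333, with the vial at (333,222). The fingers straddle it, so a few mm of x correction is needed.

```bash
python3 -m pendant '[{"linear":[4,9,10],"rot":[0,0,0]},{"linear":[0,0,20],"rot":[0,0,-0.4]},{"linear":[0,0,20],"rot":[0,0,0]},{"linear":[0,0,20],"rot":[0,0,0]},{"linear":[0,0,16],"rot":[0,0,0]},{"linear":[0,0,0],"rot":[0,0,0]}]'; python3 - <<'E'
from h import *
goto((.499,-.3075),.023,-82.4)
f=grab_frame('wrist');save(f,'w2.png')
E
```

```text
time: 2.4
eef_pos: [0.4909, -0.313, 0.0359]
ee_rot: [0.75, -0.661, -0.003, 0.0]
contact_force: [0.5, -0.3, 0.1]
finger_gap: 0.0855
t 2.4 pos [ 0.4909 -0.313   0.0359] jaw -82.8 q6 45.7 F [ 0.5 -0.3  0.1] gap 0.0855
lin now [-4.4 -8.8 12.8] rot [ 0.25  0.26 -0.42] lin after rot [-4.4 -8.7 12.9]
```

View pics/w2.png

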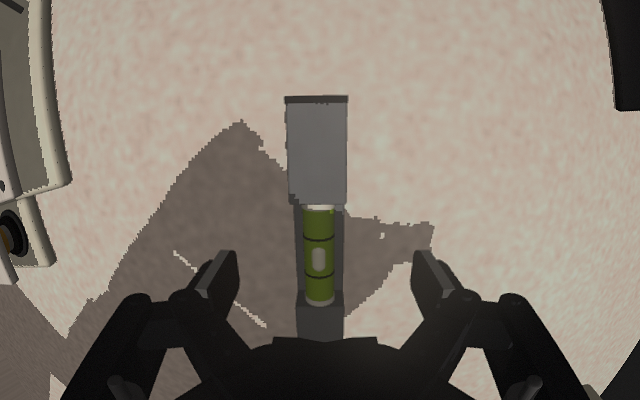

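```bash
python3 -m pendant '[{"linear":[-4,-8.5,0],"rot":[0,0,0]},{"linear":[0,0,0],"rot":[0,0,0]},{"linear":[0,0,0],"rot":[0,0,0]}]'; python3 - <<'E'
from h import *
goto((.499,-.3075),.023,-82.4)
E
```

```text
time: 2.82
eef_pos: [0.5007, -0.3085, 0.0385]
ee_rot: [0.75, -0.661, -0.001, -0.0]
contact_force: [0.5, -0.7, -0.6]
finger_gap: 0.0851
t 2.83 pos [ 0.5007 -0.3085  0.0385] jaw -82.8 q6 46.6 F [ 0.5 -0.7 -0.6] gap 0.0851
lin now [-1.1  1.5 15.5] rot [ 0.07  0.1  -0.41] lin after rot [-1.2  1.6 15.5]
```

```bash
python3 -m pendant '[{"linear":[-1,1.5,8],"rot":[0,0,0]},{"linear":[0,0,5],"rot":[0,0,0]},{"linear":[0,0,0],"rot":[0,0,0]},{"linear":[0,0,0],"rot":[0,0,0]}]'; python3 - <<'E'
from h import *
goto((.499,-.3075),.022,-82.4)
f=grab_frame('wrist');save(f,'w3.png')
E
```

```text
time: 3.32
eef_pos: [0.4988, -0.3075, 0.0245]
ee_rot: [0.75, -0.661, -0.001, -0.0]
contact_force: [-0.0, -0.7, -0.4]
finger_gap: 0.0854
t 3.33 pos [ 0.4988 -0.3075  0.0245] jaw -82.8 q6 46.6 F [-0.  -0.7 -0.4] gap 0.0854
lin now [ 0.  -0.2  2.5] rot [ 0.08  0.1  -0.4 ] lin after rot [ 0.  -0.2  2.5]
```

View pics/w3.png

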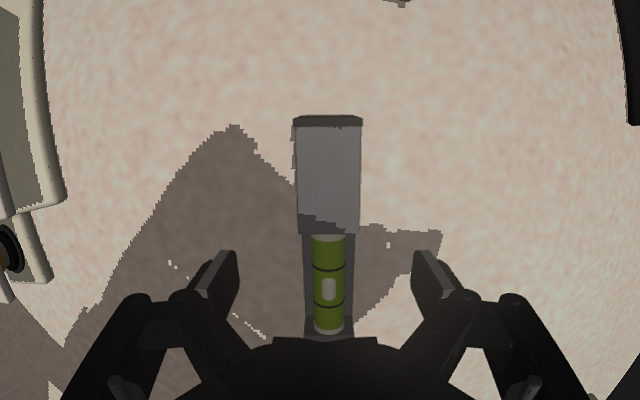

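Jaws are centred on the level at u≈327. I'll go down slightly and close.

```bash
python3 -m pendant '[{"linear":[0,0,2.5],"rot":[0,0,0]},{"linear":[0,0,0],"rot":[0,0,0]},{"linear":[0,0,0],"rot":[0,0,0]},{"linear":[0,0,0],"rot":[0,0,0]},{"linear":[0,0,0],"rot":[0,0,0]},{"linear":[0,0,0],"rot":[0,0,0]},{"linear":[0,0,0],"rot":[0,0,0]},{"linear":[0,0,0],"rot":[0,0,0]},{"linear":[0,0,0],"rot":[0,0,0]},{"linear":[0,0,0],"rot":[0,0,0]}]' -1; python3 - <<'E'
from h import *
goto((.499,-.3075),.15,-82.4)
f=grab_frame('wrist');save(f,'w4.png')
E
```

```text
time: 4.62
eef_pos: [0.4991, -0.3077, 0.0223]
ee_rot: [0.75, -0.661, -0.001, -0.0]
contact_force: [-0.4, 0.8, 0.4]
finger_gap: 0.0228
t 4.62 pos [ 0.4991 -0.3077  0.0223] jaw -82.8 q6 46.6 F [-0.4  0.8  0.4] gap 0.0228
lin now [  -0.4    0.2 -127.7] rot [ 0.04  0.06 -0.4 ] lin after rot [-3.000e-01  1.000e-01 -1.277e+02]
```

View pics/w4.png

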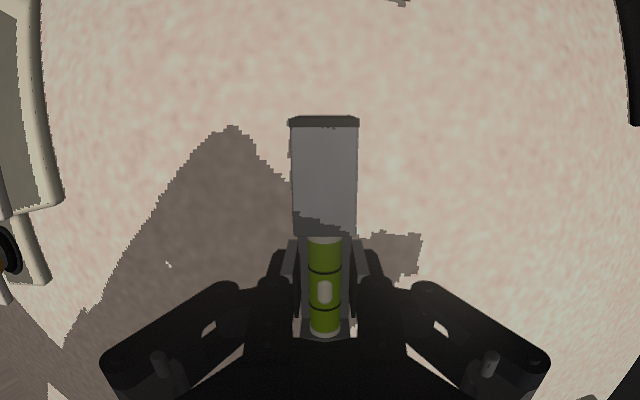

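Level is gripped (gap 22.8 mm, vial at (324,285) between the pads and not touched). Lifting.

```bash
python3 -m pendant '[{"linear":[0,0,-10],"rot":[0,0,0]},{"linear":[0,0,-25],"rot":[0,0,0]},{"linear":[0,0,-30],"rot":[0,0,0]},{"linear":[0,0,-30],"rot":[0,0,0]},{"linear":[0,0,-25],"rot":[0,0,0]},{"linear":[0,0,-8],"rot":[0,0,0]},{"linear":[0,0,0],"rot":[0,0,-8]},{"linear":[0,0,0],"rot":[0,0,0]}]'; python3 - <<'E'
from h import *
goto(bedpt(.025,0),.13,-74.7)
E
```

```text
time: 5.68
eef_pos: [0.4978, -0.3066, 0.155]
ee_rot: [0.795, -0.607, -0.003, -0.0]
contact_force: [-1.2, -0.3, -2.4]
finger_gap: 0.0226
t 5.67 pos [ 0.4978 -0.3066  0.155 ] jaw -74.7 q6 38.5 F [-1.2 -0.3 -2.4] gap 0.0226
lin now [-252.9 -171.4   25.6] rot [0.17 0.25 0.02] lin after rot [-253.  -171.2   25. ]
```

```bash
python3 -m pendant '[{"linear":[-12,-8,0],"rot":[0,0,0]},{"linear":[-25,-17,1],"rot":[0,0,0]},{"linear":[-25,-17,1],"rot":[0,0,0]},{"linear":[-25,-17,1],"rot":[0,0,0]},{"linear":[-25,-17,1],"rot":[0,0,0]},{"linear":[-25,-17,1],"rot":[0,0,0]},{"linear":[-25,-17,1],"rot":[0,0,0]},{"linear":[-25,-17,1],"rot":[0,0,0]},{"linear":[-25,-17,1],"rot":[0,0,0]},{"linear":[-25,-17,1],"rot":[0,0,0]},{"linear":[-12,-8,0],"rot":[0,0,0]},{"linear":[0,0,0],"rot":[0,0,0]},{"linear":[0,0,0],"rot":[0,0,0]}]'; python3 - <<'E'
from h import *
goto(bedpt(.025,0),.13,-74.7)
E
```

```text
time: 7.3
eef_pos: [0.5983, -0.0045, 0.1407]
ee_rot: [0.787, -0.617, -0.008, 0.001]
contact_force: [-1.1, -0.1, -3.1]
finger_gap: 0.0227
t 7.3 pos [ 0.5983 -0.0045  0.1407] jaw -76.2 q6 70.9 F [-1.1 -0.1 -3.1] gap 0.0227
lin now [12.1  5.1 10.7] rot [ 0.68  0.64 -1.47] lin after rot [11.8  5.5 10.7]
```

```bash
python3 -m pendant '[{"linear":[0,0,0],"rot":[0.7,0.6,-1.5]},{"linear":[11.5,5.5,10],"rot":[0,0,0]},{"linear":[0,0,0],"rot":[0,0,0]},{"linear":[0,0,0],"rot":[0,0,0]}]'; python3 - <<'E'
from h import *
goto(bedpt(.025,0),.08,-74.7)
f=grab_frame('top');save(f,'t2.png')
f=grab_frame('scene');save(f,'s2.png')
E
```

```text
time: 7.8
eef_pos: [0.5952, -0.0203, 0.1299]
ee_rot: [0.795, -0.607, 0.0, -0.0]
contact_force: [0.8, -0.6, -1.7]
finger_gap: 0.0225
t 7.8 pos [ 0.5952 -0.0203  0.1299] jaw -74.7 q6 68.3 F [ 0.8 -0.6 -1.7] gap 0.0225
lin now [-2.6 -1.6 49.9] rot [-0.03 -0.01 -0.05] lin after rot [-2.6 -1.7 49.9]
```

View pics/s2.png

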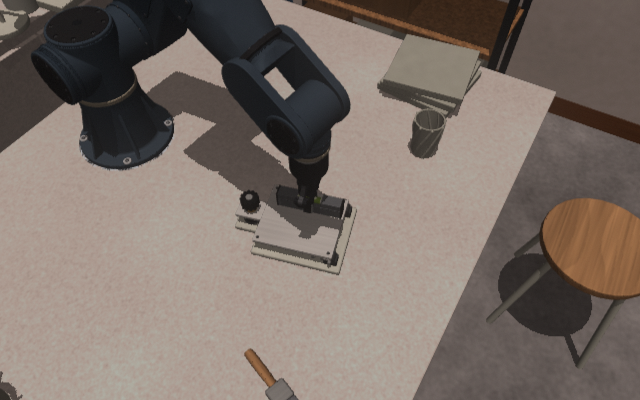

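The scene view shows the level held over the bed, parallel to the knob–pivot line and clear of the knob at (250,200). Lowering gently.

```bash
python3 -m pendant '[{"linear":[-2.6,-1.6,10],"rot":[0,0,0]},{"linear":[0,0,15],"rot":[0,0,0]},{"linear":[0,0,15],"rot":[0,0,0]},{"linear":[0,0,8],"rot":[0,0,0]},{"linear":[0,0,0],"rot":[0,0,0]},{"linear":[0,0,0],"rot":[0,0,0]}]'; python3 - <<'E'
from h import *
goto(bedpt(.025,0),.073,-74.7)
E
```

```text
time: 8.65
eef_pos: [0.5959, -0.0164, 0.0776]
ee_rot: [0.795, -0.607, -0.0, 0.0]
contact_force: [0.1, -0.6, -2.1]
finger_gap: 0.0227
t 8.65 pos [ 0.5959 -0.0164  0.0776] jaw -74.7 q6 68.6 F [ 0.1 -0.6 -2.1] gap 0.0227
lin now [1.  0.  4.6] rot [0.04 0.02 0.01] lin after rot [1.  0.  4.6]
```

```bash
python3 -m pendant '[{"linear":[0,0,2],"rot":[0,0,0]},{"linear":[0,0,1],"rot":[0,0,0]},{"linear":[0,0,0],"rot":[0,0,0]}]';python3 -m pendant '[{"linear":[0,0,1],"rot":[0,0,0]},{"linear":[0,0,0],"rot":[0,0,0]}]'
```

```text
time: 9.02
eef_pos: [0.5964, -0.0165, 0.0754]
ee_rot: [0.795, -0.607, 0.0, -0.0]
contact_force: [0.5, 1.0, -2.5]
finger_gap: 0.0227
time: 9.28
eef_pos: [0.5965, -0.0165, 0.0745]
ee_rot: [0.795, -0.607, 0.0, -0.0]
contact_force: [-0.0, -0.2, -2.2]
finger_gap: 0.0226
```

```bash
python3 -m pendant '[{"linear":[0,0,1],"rot":[0,0,0]},{"linear":[0,0,0],"rot":[0,0,0]}]';python3 -m pendant '[{"linear":[0,0,0.5],"rot":[0,0,0]},{"linear":[0,0,0],"rot":[0,0,0]}]'
```

```text
time: 9.52
eef_pos: [0.5966, -0.0166, 0.0741]
ee_rot: [0.795, -0.607, 0.001, -0.0]
contact_force: [-1.9, 0.4, 0.3]
finger_gap: 0.023
time: 9.78
eef_pos: [0.5966, -0.0165, 0.0739]
ee_rot: [0.795, -0.607, 0.001, -0.0]
contact_force: [-2.0, 0.1, 0.8]
finger_gap: 0.0229
```

Contact felt: force went from -2.2 to +0.8 N. Releasing.

```bash
python3 -m pendant '[{"linear":[0,0,0],"rot":[0,0,0]},{"linear":[0,0,0],"rot":[0,0,0]},{"linear":[0,0,0],"rot":[0,0,0]},{"linear":[0,0,0],"rot":[0,0,0]},{"linear":[0,0,0],"rot":[0,0,0]},{"linear":[0,0,0],"rot":[0,0,0]}]' 1; python3 -m pendant '[{"linear":[0,0,-10],"rot":[0,0,0]},{"linear":[0,0,-25],"rot":[0,0,0]},{"linear":[0,0,-25],"rot":[0,0,0]},{"linear":[0,0,-10],"rot":[0,0,0]},{"linear":[0,0,0],"rot":[0,0,0]},{"linear":[0,0,0],"rot":[0,0,0]}]'
python3 - <<'E'
from h import *
goto((.4565,-.0555),.15,-74.7)
f=grab_frame('wrist');save(f,'w5.png')
M=R.from_quat(observe()['ee_rot']).as_matrix();print(np.linalg.inv(f['camera_from_world']).round(4).tolist())
np.savez('w5.npz',**f)
E
```

```text
time: 10.52
eef_pos: [0.5971, -0.0166, 0.0739]
ee_rot: [0.795, -0.607, 0.001, -0.001]
contact_force: [-0.5, 0.5, 0.5]
finger_gap: 0.0856
time: 11.28
eef_pos: [0.5966, -0.0165, 0.1469]
ee_rot: [0.795, -0.607, 0.001, -0.001]
contact_force: [-0.1, -0.3, 0.0]
finger_gap: 0.0854
t 11.28 pos [ 0.5966 -0.0165  0.1469] jaw -74.7 q6 68.6 F [-0.1 -0.3  0. ] gap 0.0854
lin now [  0.6 145.4  -3.4] rot [-0.13 -0.05  0.01] lin after rot [  0.6 145.4  -3.1]
[[0.2647, -0.9228, -0.2798, 0.6693], [-0.9643, -0.2527, -0.0789, 0.0026], [0.0021, 0.2907, -0.9568, 0.273], [0.0, 0.0, 0.0, 1.0]]
```

View pics/w5.png

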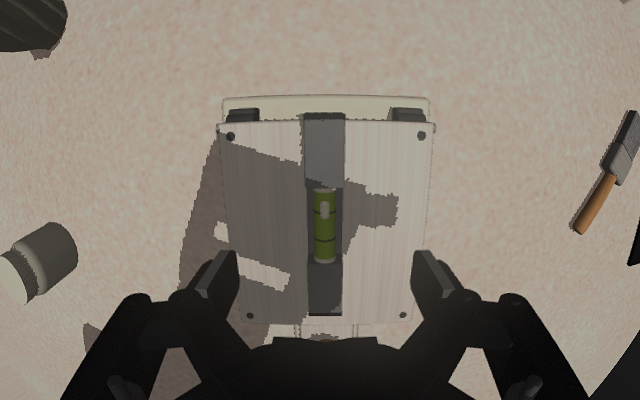

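The wrist view shows the level flat on the bed, lined up with the plate. The bubble is at about (325,211) and the rings at v≈212 and 240. I'll measure this more precisely.

```bash
cat >> h.py <<'E'
def ray(f,u,v):
    x,y=(u-f['cx'])/f['fx'],(v-f['cy'])/f['fy'];r=np.hypot(x,y);T=np.linalg.inv(f['camera_from_world'])
    d=np.array([x*np.sin(r)/r if r else 0,y*np.sin(r)/r if r else 0,np.cos(r)]);return T[:3,3],T[:3,:3]@d
def wplane(f,u,v,z):
    c,d=ray(f,u,v);return c+d*(z-c[2])/d[2]
def zoom(f,u0,u1,v0,v1,k,n):
    cv2.imwrite('pics/'+n,cv2.cvtColor(cv2.resize(f['image'][v0:v1,u0:u1],None,fx=k,fy=k,interpolation=cv2.INTER_CUBIC),cv2.COLOR_RGB2BGR))
def bx(p): d=np.array(p[:2])-BED; a=np.radians(BY); return (d@[np.cos(a),np.sin(a)]).round(4),(d@[-np.sin(a),np.cos(a)]).round(4)
E
python3 - <<'E'
from h import *
f=dict(np.load('w5.npz'));zoom(f,295,355,180,275,6,'w5z.png')
im=f['image'].astype(int)
for v in range(184,268): print(v,im[v,322:329].mean(0).round().astype(int),end=' | ' if v%4 else '\n')
E
```

```text
184 [95 93 90]
185 [84 81 79] | 186 [69 66 64] | 187 [63 61 58] | 188 [78 75 68]
189 [100  96  86] | 190 [99 94 85] | 191 [99 94 86] | 192 [89 88 71]
193 [71 78 38] | 194 [66 74 33] | 195 [66 75 33] | 196 [66 75 34]
197 [66 75 33] | 198 [66 75 33] | 199 [65 74 33] | 200 [63 73 30]
201 [89 89 68] | 202 [100  97  83] | 203 [104 100  88] | 204 [104 100  88]
205 [102  97  85] | 206 [101  97  85] | 207 [101  97  85] | 208 [102  97  85]
209 [101  97  85] | 210 [101  97  85] | 211 [101  97  85] | 212 [101  97  85]
213 [101  97  85] | 214 [101  97  85] | 215 [101  97  85] | 216 [100  96  84]
217 [96 92 79] | 218 [83 83 64] | 219 [71 76 43] | 220 [64 74 31]
221 [65 75 32] | 222 [66 74 31] | 223 [65 74 32] | 224 [65 74 31]
225 [65 74 32] | 226 [65 74 31] | 227 [65 74 32] | 228 [65 74 32]
229 [65 74 32] | 230 [65 74 32] | 231 [65 74 31] | 232 [65 74 32]
233 [65 74 32] | 234 [66 74 32] | 235 [65 74 32] | 236 [66 74 32]
237 [65 74 32] | 238 [66 74 32] | 239 [64 72 31] | 240 [50 53 31]
241 [43 44 31] | 242 [60 66 32] | 243 [66 75 32] | 244 [66 74 32]
245 [66 75 33] | 246 [67 75 33] | 247 [66 74 32] | 248 [66 75 33]
249 [67 75 33] | 250 [66 75 33] | 251 [66 74 33] | 252 [66 74 33]
253 [66 74 33] | 254 [66 74 33] | 255 [67 75 34] | 256 [67 75 34]
257 [66 74 33] | 258 [66 73 35] | 259 [81 81 60] | 260 [100  94  86]
261 [99 94 85] | 262 [100  95  86] | 263 [75 71 66] | 264 [60 57 55]
265 [58 56 54] | 266 [59 56 54] | 267 [59 57 54] |
```

View pics/w5z.png

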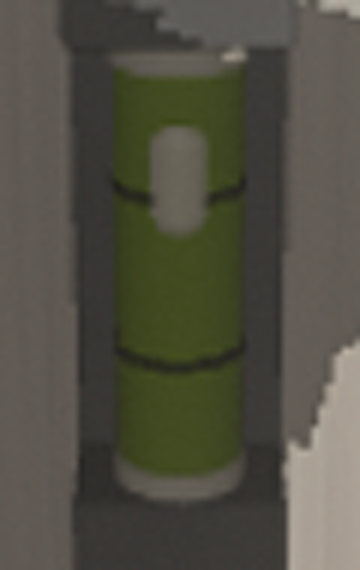

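```bash
python3 - <<'E'
from h import *
f=dict(np.load('w5.npz'));im=f['image'].astype(int)
for v in range(208,220): print(v,im[v,315:319].sum(1)[...].tolist() if 0 else im[v,314:336].sum(1).tolist())
for n,v in (('b0',200.8),('b1',218.2),('r1',213.3),('r2',240.7),('e0',192.2),('e1',259)): print(n,bx(wplane(f,325,v,.089)))
for n,u,v in(('far',323,115),('near',325,314)): print(n,bx(wplane(f,u,v,.09)))
E
```

```text
208 [146, 150, 151, 164, 162, 172, 255, 272, 284, 289, 290, 291, 290, 279, 261, 220, 162, 167, 163, 155, 153, 144]
209 [142, 153, 153, 159, 161, 169, 252, 269, 280, 289, 293, 292, 285, 283, 259, 225, 164, 170, 167, 162, 154, 121]
210 [102, 141, 156, 161, 164, 170, 254, 272, 282, 289, 290, 291, 289, 281, 256, 219, 165, 167, 159, 161, 149, 104]
211 [94, 105, 131, 142, 146, 176, 255, 272, 283, 290, 294, 292, 286, 284, 259, 224, 169, 150, 137, 119, 112, 118]
212 [128, 111, 110, 111, 112, 126, 214, 264, 280, 290, 291, 292, 287, 281, 257, 198, 122, 115, 118, 120, 115, 144]
213 [143, 131, 130, 122, 113, 116, 191, 261, 280, 292, 294, 287, 287, 283, 249, 178, 118, 135, 137, 139, 142, 154]
214 [143, 147, 159, 153, 140, 147, 215, 264, 281, 289, 292, 291, 288, 285, 248, 187, 151, 163, 165, 163, 157, 146]
215 [141, 148, 155, 159, 163, 173, 255, 274, 282, 287, 291, 289, 286, 282, 263, 220, 167, 163, 165, 159, 155, 147]
216 [139, 146, 156, 161, 158, 167, 201, 256, 277, 288, 292, 293, 282, 274, 249, 194, 164, 165, 161, 159, 154, 145]
217 [138, 148, 147, 157, 160, 162, 172, 240, 269, 275, 282, 284, 277, 257, 223, 174, 165, 166, 163, 161, 155, 150]
218 [141, 153, 152, 161, 160, 163, 164, 202, 229, 240, 252, 252, 238, 214, 187, 165, 165, 166, 165, 158, 156, 150]
219 [140, 149, 151, 158, 160, 163, 166, 168, 178, 192, 210, 209, 196, 177, 167, 169, 161, 167, 167, 153, 157, 153]
b0 (np.float64(0.0432), np.float64(-0.0008))
b1 (np.float64(0.0317), np.float64(-0.0008))
r1 (np.float64(0.035), np.float64(-0.0008))
r2 (np.float64(0.016), np.float64(-0.0008))
e0 (np.float64(0.0488), np.float64(-0.0008))
e1 (np.float64(0.0024), np.float64(-0.0008))
far (np.float64(0.096), np.float64(0.0005))
near (np.float64(-0.0438), np.float64(-0.0009))
```

Bubble is 12.0 mm toward the pivot, so the knob needs about 2.07 rad (119°) clockwise. I'll back-rotate the wrist and then move over the knob.

```bash
python3 -m pendant '[{"linear":[0,0,0],"rot":[0,0,-10]},{"linear":[0,0,0],"rot":[0,0,-10]},{"linear":[0,0,0],"rot":[0,0,-10]},{"linear":[0,0,0],"rot":[0,0,-10]},{"linear":[0,0,0],"rot":[0,0,-10]},{"linear":[0,0,0],"rot":[0,0,-10]},{"linear":[0,0,0],"rot":[0,0,-10]},{"linear":[0,0,0],"rot":[0,0,-10]},{"linear":[0,0,0],"rot":[0,0,-10]},{"linear":[0,0,0],"rot":[0,0,-10]},{"linear":[0,0,0],"rot":[0,0,-10]},{"linear":[0,0,0],"rot":[0,0,-10]},{"linear":[0,0,0],"rot":[0,0,0]},{"linear":[0,0,0],"rot":[0,0,0]}]'
python3 - <<'E'
from h import *
goto((.4565,-.0555),.14,45)
E
```

```text
time: 13.08
eef_pos: [0.5918, -0.0161, 0.1348]
ee_rot: [0.91, 0.414, -0.007, -0.004]
contact_force: [0.2, 0.6, -0.6]
finger_gap: 0.0856
t 13.07 pos [ 0.5918 -0.0161  0.1348] jaw 49.0 q6 -55.0 F [ 0.2  0.6 -0.6] gap 0.0856
lin now [-118.6  -76.2   -3.1] rot [-0.76  0.57  3.95] lin after rot [-123.5  -67.8   -5.2]
```

```bash
python3 -m pendant '[{"linear":[0,0,-5],"rot":[-0.8,0.6,0]},{"linear":[-20,-12,0],"rot":[0,0,0]},{"linear":[-20,-12,0],"rot":[0,0,0]},{"linear":[-20,-13,0],"rot":[0,0,0]},{"linear":[-20,-13,0],"rot":[0,0,0]},{"linear":[-20,-13,0],"rot":[0,0,0]},{"linear":[-18,-12,0],"rot":[0,0,0]},{"linear":[0,0,0],"rot":[0,0,0]},{"linear":[0,0,0],"rot":[0,0,0]}]'
python3 - <<'E'
from h import *
goto((.4565,-.0555),.14,49)
f=grab_frame('wrist');save(f,'w6.png')
f=grab_frame('scene');zoom(f,180,380,130,290,4,'s6.png')
E
```

```text
time: 14.2
eef_pos: [0.4548, -0.0559, 0.1418]
ee_rot: [0.913, 0.407, 0.005, 0.003]
contact_force: [0.9, -0.7, 1.0]
finger_gap: 0.0851
t 14.2 pos [ 0.4548 -0.0559  0.1418] jaw 48.0 q6 -61.0 F [ 0.9 -0.7  1. ] gap 0.0851
lin now [1.4 1.  1.8] rot [ 0.52 -0.38 -0.99] lin after rot [1.4 1.  1.8]
```

View pics/w6.png

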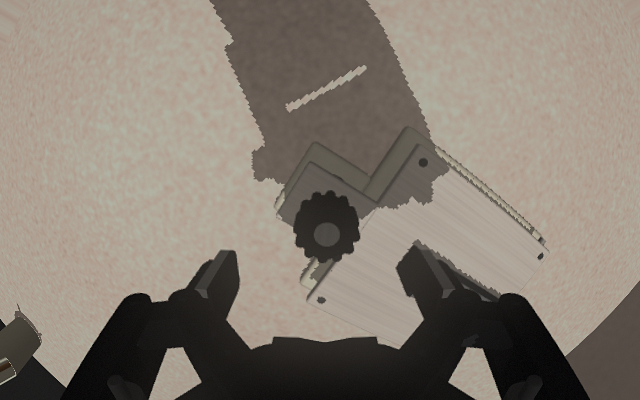

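View pics/s6.png

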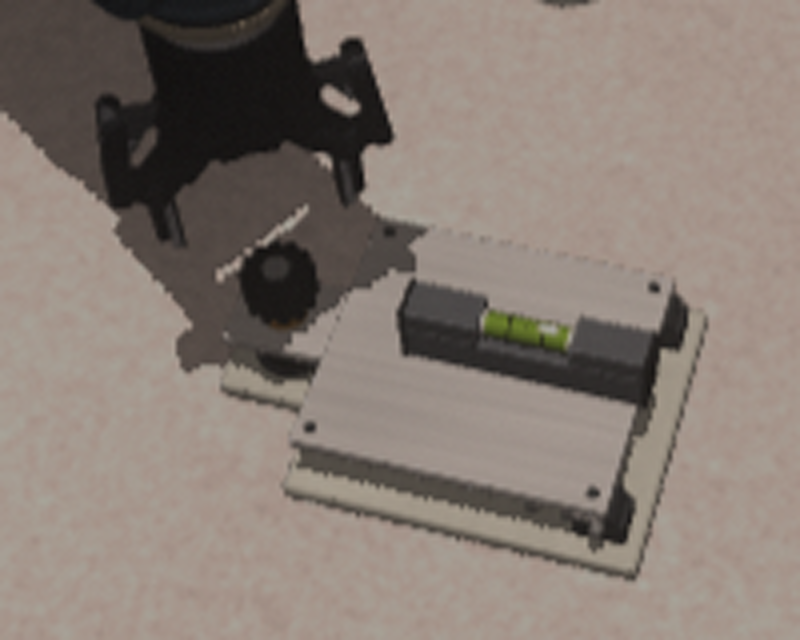

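The knob is centred between the jaws at (326,235) in the wrist view. The level rests flat on the bed with its bubble at the pivot end.

```bash
python3 - <<'E'
from h import *
f=grab_frame('wrist');g=f['image'].max(-1);v,u=np.indices(g.shape)
m=((g<48)&(u>285)&(u<370)&(v>180)&(v<270)).astype(np.uint8);n,l,st,c=cv2.connectedComponentsWithStats(m)
k=1+np.argmax(st[1:,4]);cs,_=cv2.findContours((l==k).astype(np.uint8),0,2);(cu,cv_),r=cv2.minEnclosingCircle(cs[0])
print(st[k],cu,cv_,r,wplane(f,cu,cv_,.085),wplane(f,326.5,234.5,.092))
goto((.4565,-.0555),.08,48)
E
```

```text
[ 294  191   66   61 2199] 326.059814453125 225.87799072265625 35.099945068359375 [ 0.4567292  -0.05559757  0.085     ] [ 0.45899712 -0.05735632  0.092     ]
t 14.35 pos [ 0.4546 -0.0558  0.1414] jaw 48.1 q6 -61.0 F [-0.6  0.3 -0.6] gap 0.0854
lin now [ 1.1  0.7 61.4] rot [ 0.47 -0.35  0.07] lin after rot [ 1.5  1.2 61.4]
```

```bash
python3 -m pendant '[{"linear":[1.2,1,0],"rot":[0.5,-0.35,0]},{"linear":[0,0,15],"rot":[0,0,0]},{"linear":[0,0,20],"rot":[0,0,0]},{"linear":[0,0,15],"rot":[0,0,0]},{"linear":[0,0,8],"rot":[0,0,0]},{"linear":[0,0,0],"rot":[0,0,0]},{"linear":[0,0,0],"rot":[0,0,0]}]'
python3 - <<'E'
from h import *
goto((.457,-.056),.079,48)
E
```

```text
time: 15.22
eef_pos: [0.4566, -0.055, 0.0785]
ee_rot: [0.913, 0.407, -0.001, -0.001]
contact_force: [0.2, 0.0, 0.1]
finger_gap: 0.0855
t 15.22 pos [ 0.4566 -0.055   0.0785] jaw 48.1 q6 -60.8 F [0.2 0.  0.1] gap 0.0855
lin now [-0.4  1.  -0.5] rot [-0.14  0.07  0.09] lin after rot [-0.4  1.  -0.5]
```

```bash
python3 -m pendant '[{"linear":[-0.4,1,0],"rot":[0,0,0]},{"linear":[0,0,0],"rot":[0,0,0]},{"linear":[0,0,0],"rot":[0,0,0]},{"linear":[0,0,0],"rot":[0,0,0]},{"linear":[0,0,0],"rot":[0,0,0]},{"linear":[0,0,0],"rot":[0,0,0]}]' -1
python3 - <<'E'
from h import *
goto((.457,-.056),.079,-71)
f=grab_frame('wrist');save(f,'w7.png')
E
```

```text
time: 15.98
eef_pos: [0.4575, -0.0562, 0.0797]
ee_rot: [0.913, 0.407, -0.0, -0.0]
contact_force: [0.1, 0.4, -0.4]
finger_gap: 0.0408
t 15.97 pos [ 0.4575 -0.0562  0.0797] jaw 48.1 q6 -60.9 F [ 0.1  0.4 -0.4] gap 0.0408
lin now [-0.2 -0.5  0.7] rot [-1.0000e-02  7.0000e-02  1.1909e+02] lin after rot [-0.4  0.4  0.7]
```

View pics/w7.png

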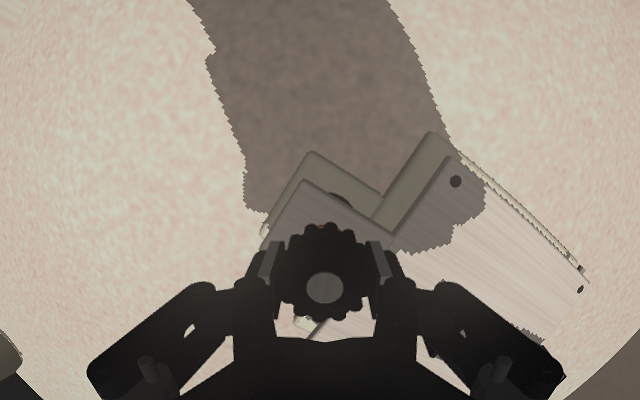

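The knob is gripped centrally (gap 40.8 mm). Turning clockwise, watching drift.

```bash
python3 -m pendant '[{"linear":[0,0,0],"rot":[0,0,6]},{"linear":[0,0,0],"rot":[0,0,8]},{"linear":[0,0,0],"rot":[0,0,8]},{"linear":[0,0,0],"rot":[0,0,8]},{"linear":[0,0,0],"rot":[0,0,8]},{"linear":[0,0,0],"rot":[0,0,0]}]'
python3 - <<'E'
from h import *
goto((.4575,-.0562),.079,-71)
E
```

```text
time: 16.77
eef_pos: [0.4577, -0.0561, 0.0797]
ee_rot: [0.997, 0.079, -0.0, -0.0]
contact_force: [-0.6, -0.3, -0.2]
finger_gap: 0.0405
t 16.77 pos [ 0.4577 -0.0561  0.0797] jaw 9.0 q6 -21.8 F [-0.6 -0.3 -0.2] gap 0.0405
lin now [-0.2  0.   0.7] rot [1.000e-02 4.000e-02 8.003e+01] lin after rot [0.  0.2 0.7]
```

```bash
python3 -m pendant '[{"linear":[0,0,0],"rot":[0,0,8]},{"linear":[0,0,0],"rot":[0,0,8]},{"linear":[0,0,0],"rot":[0,0,8]},{"linear":[0,0,0],"rot":[0,0,8]},{"linear":[0,0,0],"rot":[0,0,8]},{"linear":[0,0,0],"rot":[0,0,8]},{"linear":[0,0,0],"rot":[0,0,8]},{"linear":[0,0,0],"rot":[0,0,8]},{"linear":[0,0,0],"rot":[0,0,8]},{"linear":[0,0,0],"rot":[0,0,6]},{"linear":[0,0,0],"rot":[0,0,0]},{"linear":[0,0,0],"rot":[0,0,0]},{"linear":[0,0,0],"rot":[0,0,0]},{"linear":[0,0,0],"rot":[0,0,0]},{"linear":[0,0,0],"rot":[0,0,0]},{"linear":[0,0,0],"rot":[0,0,0]},{"linear":[0,0,0],"rot":[0,0,0]},{"linear":[0,0,0],"rot":[0,0,0]}]'
python3 - <<'E'
from h import *
goto((.4575,-.0562),.079,-71)
f=grab_frame('wrist');save(f,'w8.png');np.savez('w8.npz',**f)
f=grab_frame('scene');zoom(f,230,370,170,280,5.5,'s8.png')
E
```

```text
time: 19.02
eef_pos: [0.4579, -0.0563, 0.0797]
ee_rot: [0.826, -0.563, -0.0, 0.0]
contact_force: [0.1, -0.7, -0.5]
finger_gap: 0.0406
t 19.02 pos [ 0.4579 -0.0563  0.0797] jaw -68.6 q6 55.8 F [ 0.1 -0.7 -0.5] gap 0.0406
lin now [-0.2  0.4  0.7] rot [0.03 0.   2.43] lin after rot [-0.2  0.4  0.7]
```

View pics/w8.png

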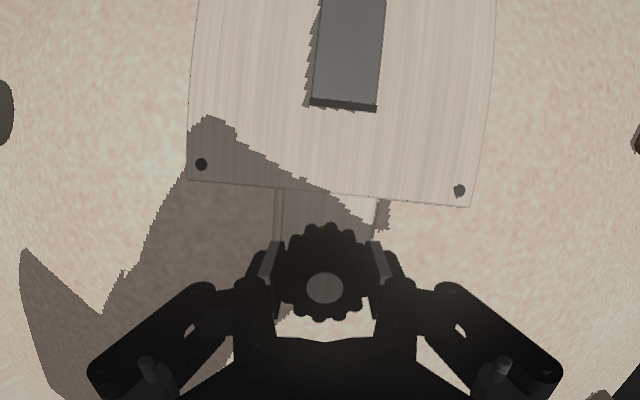

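View pics/s8.png

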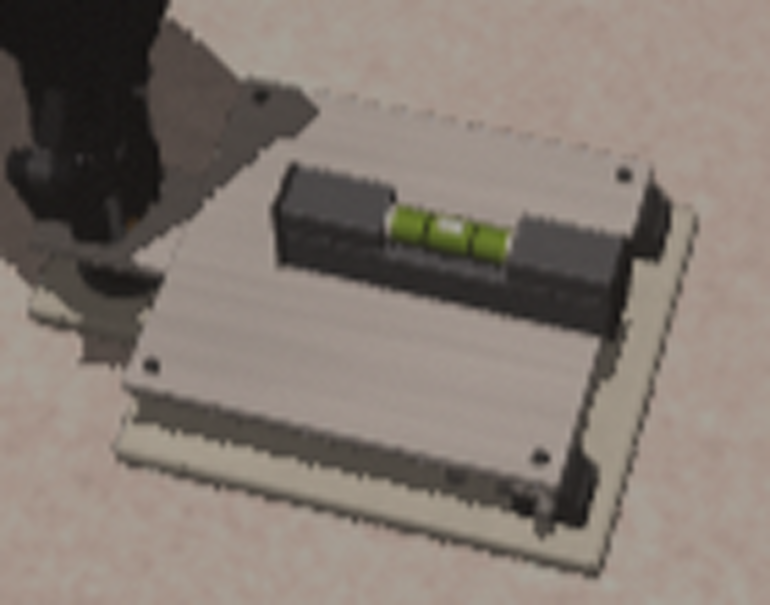

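The scene picture shows the bubble at (450,228), centred between the rings at about 428 and 473. Releasing the knob and lifting.

```bash
python3 -m pendant '[{"linear":[0,0,0],"rot":[0,0,0]},{"linear":[0,0,0],"rot":[0,0,0]},{"linear":[0,0,0],"rot":[0,0,0]},{"linear":[0,0,0],"rot":[0,0,0]},{"linear":[0,0,0],"rot":[0,0,0]},{"linear":[0,0,0],"rot":[0,0,0]}]' 1
python3 -m pendant '[{"linear":[0,0,-10],"rot":[0,0,0]},{"linear":[0,0,-25],"rot":[0,0,0]},{"linear":[0,0,-25],"rot":[0,0,0]},{"linear":[0,0,-10],"rot":[0,0,0]},{"linear":[0,0,0],"rot":[0,0,0]},{"linear":[0,0,0],"rot":[0,0,0]}]' -1
python3 - <<'E'
from h import *
f=grab_frame('wrist');save(f,'w9.png')
goto(bedpt(.025,0),.147,-74.7)
E
```

```text
time: 19.88
eef_pos: [0.4581, -0.0563, 0.0799]
ee_rot: [0.826, -0.563, 0.0, 0.0]
contact_force: [0.5, 0.4, -0.2]
finger_gap: 0.0853
time: 20.62
eef_pos: [0.4578, -0.0562, 0.1529]
ee_rot: [0.826, -0.563, -0.0, 0.0]
contact_force: [0.6, -0.6, -0.7]
finger_gap: 0.0001
t 20.68 pos [ 0.4577 -0.0562  0.1529] jaw -68.5 q6 55.8 F [0.2 1.2 0.9] gap 0.0002
lin now [  14.5 -143.     5.8] rot [ 0.03 -0.    6.15] lin after rot [  -0.9 -143.7    5.9]
```

View pics/w9.png

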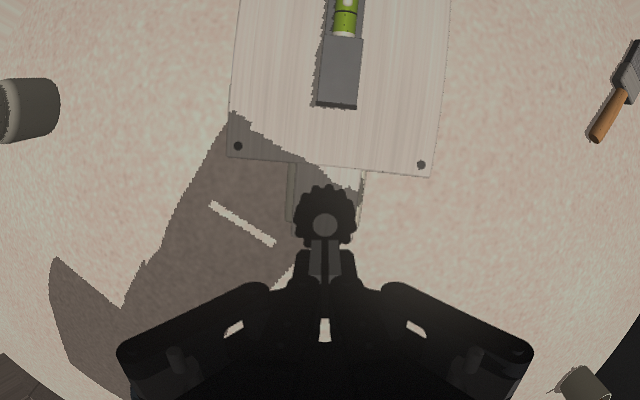

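Hand is off the knob, fingers shut. Next, over the near shoulder (bed x ≈ -26 mm).

```bash
python3 -c "
from h import *
goto(bedpt(-.026,-.0005),.135,-74.7)"
python3 -m pendant '[{"linear":[0,0,0],"rot":[0,0,6]},{"linear":[0,-15,0],"rot":[0,0,0]},{"linear":[0,-25,0],"rot":[0,0,0]},{"linear":[0,-25,0],"rot":[0,0,0]},{"linear":[0,-20,8],"rot":[0,0,0]},{"linear":[0,-8,8],"rot":[0,0,0]},{"linear":[0,0,0],"rot":[0,0,0]},{"linear":[0,0,0],"rot":[0,0,0]}]'
python3 - <<'E'
from h import *
goto(bedpt(-.026,-.0005),.112,-74.7)
f=grab_frame('wrist');save(f,'w10.png');np.savez('w10.npz',**f);zoom(f,280,370,120,260,4,'w10z.png')
E
```

```text
t 20.68 pos [ 0.4577 -0.0562  0.1529] jaw -68.5 q6 55.8 F [0.2 1.2 0.9] gap 0.0002
lin now [  9.5 -92.2  17.8] rot [ 0.03 -0.    6.15] lin after rot [ -0.4 -92.7  17.9]
time: 21.68
eef_pos: [0.5517, -0.0293, 0.1322]
ee_rot: [0.799, -0.602, -0.003, 0.001]
contact_force: [0.3, -0.0, 0.1]
finger_gap: -0.0003
t 21.68 pos [ 0.5517 -0.0293  0.1322] jaw -74.0 q6 66.1 F [ 0.3 -0.   0.1] gap -0.0003
lin now [ 0.8  5.  20.2] rot [0.3  0.13 0.71] lin after rot [ 0.8  5.1 20.2]
```

View pics/w10.png

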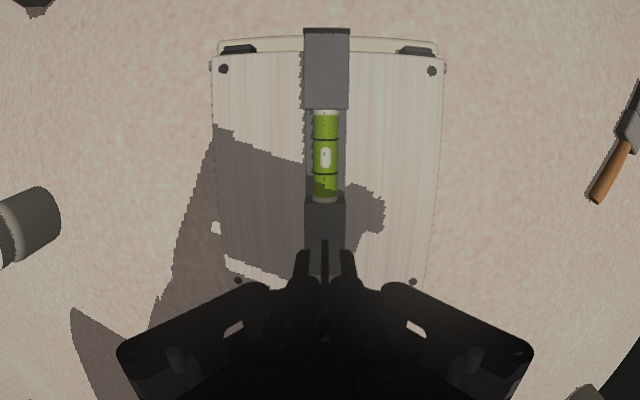

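View pics/w10z.png

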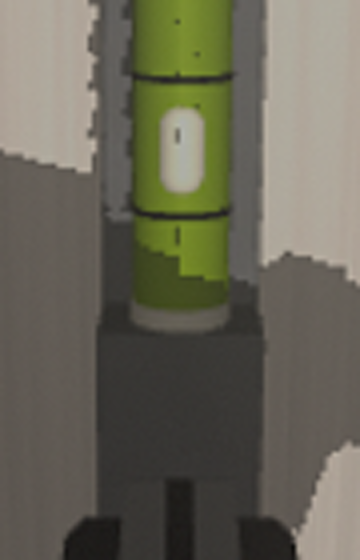

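The bubble is at zoom row 150 and the rings at 78 and 215, so it is within about 0.5 mm of the middle. Fingers are over the near shoulder, clear of the vial. Lowering.

```bash
python3 -m pendant '[{"linear":[0.8,5,5],"rot":[0.3,0.1,0.7]},{"linear":[0,0,9],"rot":[0,0,0]},{"linear":[0,0,4],"rot":[0,0,0]},{"linear":[0,0,0],"rot":[0,0,0]},{"linear":[0,0,0],"rot":[0,0,0]}]'
python3 - <<'E'
from h import *
goto(bedpt(-.026,-.0005),.109,-74.7)
E
```

```text
time: 22.35
eef_pos: [0.5461, -0.032, 0.1134]
ee_rot: [0.795, -0.607, 0.0, -0.0]
contact_force: [0.5, 0.3, 0.6]
finger_gap: -0.0004
t 22.35 pos [ 0.5461 -0.032   0.1134] jaw -74.8 q6 66.5 F [0.5 0.3 0.6] gap -0.0004
lin now [-0.4 -1.1  4.4] rot [-0.04  0.02 -0.07] lin after rot [-0.4 -1.1  4.4]
```

```bash
python3 -m pendant '[{"linear":[0,0,2],"rot":[0,0,0]},{"linear":[0,0,1],"rot":[0,0,0]},{"linear":[0,0,0],"rot":[0,0,0]}]';python3 -m pendant '[{"linear":[0,0,0.7],"rot":[0,0,0]},{"linear":[0,0,0],"rot":[0,0,0]}]';python3 -m pendant '[{"linear":[0,0,0.5],"rot":[0,0,0]},{"linear":[0,0,0],"rot":[0,0,0]}]';python3 -m pendant '[{"linear":[0,0,0.5],"rot":[0,0,0]},{"linear":[0,0,0],"rot":[0,0,0]}]'
```

```text
time: 22.72
eef_pos: [0.5463, -0.0319, 0.1105]
ee_rot: [0.795, -0.607, 0.0, -0.0]
contact_force: [-0.2, 0.5, 0.4]
finger_gap: -0.0002
time: 22.98
eef_pos: [0.5463, -0.0319, 0.1098]
ee_rot: [0.795, -0.607, 0.0, -0.001]
contact_force: [0.8, -0.4, 0.2]
finger_gap: -0.0001
time: 23.22
eef_pos: [0.5464, -0.0319, 0.1093]
ee_rot: [0.795, -0.607, 0.0, -0.001]
contact_force: [-0.0, -0.5, 0.5]
finger_gap: -0.0001
time: 23.48
eef_pos: [0.5465, -0.032, 0.1091]
ee_rot: [0.795, -0.607, 0.001, -0.001]
contact_force: [-0.3, 0.3, -0.2]
finger_gap: -0.0001
```

```bash
for i in 1; do python3 -m pendant '[{"linear":[0,0,0.5],"rot":[0,0,0]}]'; python3 -m pendant '[{"linear":[0,0,0.5],"rot":[0,0,0]}]';python3 -m pendant '[{"linear":[0,0,0.5],"rot":[0,0,0]}]';python3 -m pendant '[{"linear":[0,0,0.5],"rot":[0,0,0]}]'; done
```

```text
time: 23.6
eef_pos: [0.5465, -0.032, 0.1091]
ee_rot: [0.795, -0.607, 0.001, -0.001]
contact_force: [-4.1, 0.2, 10.5]
finger_gap: 0.0003
time: 23.72
eef_pos: [0.5465, -0.032, 0.1091]
ee_rot: [0.795, -0.607, 0.001, -0.001]
contact_force: [-3.6, -0.1, 10.0]
finger_gap: 0.0
time: 23.85
eef_pos: [0.5465, -0.032, 0.1091]
ee_rot: [0.795, -0.607, 0.001, -0.001]
contact_force: [-2.6, 0.1, 7.6]
finger_gap: -0.0001
time: 23.98
eef_pos: [0.5465, -0.032, 0.109]
ee_rot: [0.795, -0.607, 0.001, -0.001]
contact_force: [-3.5, -0.3, 6.9]
finger_gap: 0.0003
```

```bash
python3 -m pendant '[{"linear":[0,0,0.8],"rot":[0,0,0]}]'
python3 - <<'E'
from h import *
for i in range(20):
    f=grab_frame('wrist')
    if i%4==0: print(observe()['time'],observe()['contact_force'].round(1),observe()['eef_pos'].round(4))
save(f,'w11.png');np.savez('w11.npz',**f);zoom(f,280,370,130,290,3.7,'w11z.png')
f=grab_frame('scene');zoom(f,230,370,150,280,4.5,'s11.png')
E
```

```text
time: 24.1
eef_pos: [0.5465, -0.032, 0.109]
ee_rot: [0.795, -0.607, 0.001, -0.001]
contact_force: [-5.8, 0.2, 14.1]
finger_gap: 0.0004
24.15 [-4.7  0.4 11.8] [ 0.5465 -0.032   0.109 ]
24.35 [-5.6  1.3 11.7] [ 0.5465 -0.032   0.109 ]
24.55 [-5.5  1.1 11.2] [ 0.5465 -0.032   0.1091]
24.75 [-4.2  0.7 11.1] [ 0.5465 -0.032   0.109 ]
24.95 [-3.7  0.3 11.9] [ 0.5465 -0.032   0.109 ]
```

View pics/w11z.png

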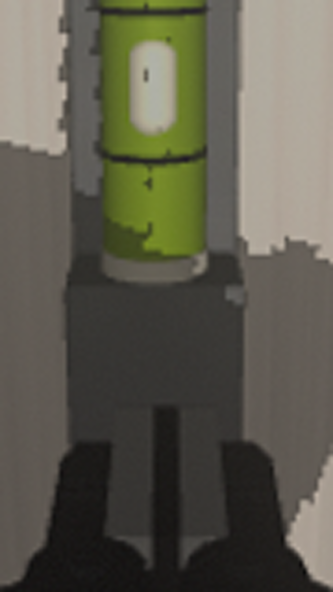

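View pics/s11.png

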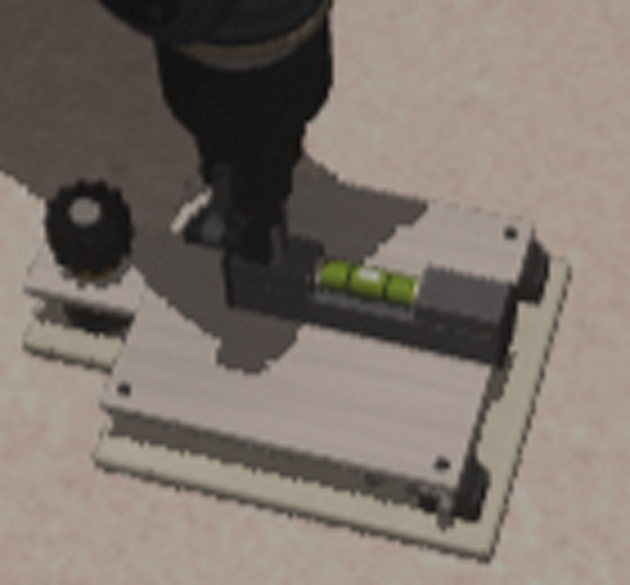

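Pressing steadily at about 11.5 N on the near shoulder. The bubble is at zoom row 88 and the rings at 12 and 158, so it is within about 0.5 mm of the middle. The hand is off the knob.

```bash
python3 -c "
from rig import *
print(observe()['contact_force']); print(job_done())"
```

```text
[-4.1006099   0.41373257 11.70636376]
the job is handed in; nothing more can be done
None
```

The spirit level is standing lengthwise on the bed and the bubble sits between the lines. The job was handed in at about 25 s of the 72 s allowed, with the hand still pressing; it reported no verdict.

- **Placing:** I stood the level flat on the bed, about 26 mm from the centre towards the pivot and within about 1 mm of the centre line sideways. I let go before touching the knob.
- **Levelling:** The bubble started about 12 mm off, towards the pivot. I turned the knob about 117° (2.04 rad) clockwise and let go.
- **Last checks:** In the wrist picture the bubble was about 0.5 mm from the middle. Shut fingertips were pressing on the solid shoulder at the knob end at a steady 11–12 N, clear of the vial and the knob. There was also a small sideways force of about 4–5 N, and the arm did not move during the last second of readings. I did not measure the bed's tilt separately from the bubble.
- **Bystanders:** I kept the arm away from the vase, jar and brush and saw no sign that they had moved, but I did not measure them again at the end. No check failed or disagreed.

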